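Set sprung tweezers to their 8 mm tip mark

ROBOT

A 6-joint arm with a two-finger parallel gripper is mounted at the origin on a cart in front of the work surface, level with it; the furniture and walls round the work are solid. World frame = base frame: x ahead of the robot, y to its left, z up, the work surface at z = 0. Lengths are in m, angles in degrees, forces in N, time in s.
With the tool pointing down it reaches from about 0.35 to 0.875 m from the base axis. Payload 4.2 kg.
Tool frame: the origin (TCP) lies midway between the tips of the shut fingers; the grasp point (between the pads) lies 19 mm behind it; y points along the fingers, x is the direction in which the jaws open and shut, and the axes are right-handed (so a half turn about y gives the same grasp; the last joint's range is limited). The gripper opens to 87 mm and grips with 3 to 60 N. Pads are 19 mm wide; open, the fingers measure 117 mm over their backs; the gripper's body (75 mm by 190 mm) begins 51 mm behind the grasp point.
Start: joints at [-59.324, 22.042, 0.453, 0, -68.411, -14.817], TCP at [0.171, -0.601, 0.223] pointing down, gripper open.
Joint ranges: [-179.83, 179.83], [-69.29, 118.12], [-61.27, 80.66], [-181.25, 117.63], [-171.15, -9.14], [-177.46, 177.46]. Speed limits (degrees/s): [159.86, 159.86, 180, 180, 180, 180].

INTERFACE

Orientations are given as a 3x3 rotation matrix whose columns are the frame's x, y, z axes.
In Python, from station import * gives the robot as it stands.
- The arm moves only by the tool jog_arm, never from a script. Its argument "series" is a list of rows, each a list of 3 entries, a list of its own where there are three numbers: the shift along the tool's x, y, z in m, then the turn, a rotation vector about the tool's x, y, z in degrees, then the finger opening in m, from 0 to 0.087. A call has 1 to 10 rows; each row shifts and turns the commanded pose from where the row before left it, along the tool's axes as they then stand; what a row does not reach is not made up. A row lasts 1/8 s, in which the tool goes at most 62.5 mm and 10.7 degrees, less where a joint would pass 70% of its speed; a pose out of reach is approached as far as the arm can. A call is refused whole if a number of a shift passes 0.0625 or a number of a turn 10.7, either way. A call with a gripper value outside its range is refused whole. The fingers move at their own pace and stop on an object; the grip force is fixed at half the most. Time passes only in rows, so rows that do not move let the fingers close. It gives the time, the measured TCP pose, the force and the opening at its end, in the units of the state.
- sense(): the state, without advancing time (a new reading comes with each control period).
- capture(name): name is "side" or "top" or "wrist"; returns the picture (384x512x3 uint8, red, green, blue); there is no depth.
- camera_info(name): a dict with "fx", "fy", "cx", "cy" (pixels), "rvec" (rotation vector, rad) and "tvec" (3), from world to camera coordinates, as OpenCV has them. Camera axes: x right, y down, z forward; pixel columns grow to the right and rows downward; lengths in m; the calibration is good to about 2 mm. A picture is of the moment at which its call begins: read the wrist's pose just before it. camera_info takes no time and is no camera call; for the wrist camera it gives the pose at the moment of the call.
- finish_job(): hands the job in, once; it reports no verdict.
The state is a dict: "time_s": time; "joints": joint angles; "joint_velocities": joint speeds; "effort": joint torques, N m; "tcp_pos": TCP position; "ee_rot": TCP orientation; "wrist_force": force on the tool from outside, world axes, zero at the start; "moment": the same for the moment, N m; "gripper_width": opening from 0.0 (shut) to 1.0 (fully open).
Only numpy, scipy, OpenCV 4.12 (cv2) and the standard library are available. Lean on these libraries where they do the work, as an engineer would, in place of code of your own. Each camera call takes 0.05 s, during which the arm holds its last target. There are 200 camera calls.

TASK

Check the spring of the tweezers before use: slide the flat cover of the instrument case fully open and leave it open, then lift the steel tweezers out to about 15 cm above the table. Squeeze them until the tips stand at the marked gap of 8 mm (the black line on the index bar), never squeezing the tips shut, and finish while still holding them up there, level and steady at that gap. Leave the timer, the dropper bottle and the small carton where they stand.

Things in the scene. Friction and masses are not known exactly. Their poses are not given: they have to be found in the camera images.
- case: White case, fixed, 212 (x) x 240 (y) x 44 mm high; origin: centre of its underside. Two open bays side by side in y, each 202 x 112 mm inside, floor 5 mm up, 5 mm wall between at y = 0. The +y bay holds the tweezers on two rubber ribs (tops 22 mm up, 10 mm thick, 60 mm wide, at x = -60 and +46 mm); the -y bay a flat pouch. Guide channels on both x edges reach 53 mm above the table.
- cover (a joint): Slide of the flat aluminium cover (200 x 121 mm, top face 47.5 mm above the table) in m: 0 = closed over the +y bay, grows as the cover slides to the case's -y, 0.117 = fully open at its stop, over the -y bay. Starts at 0 to 0.02; stays where left; needs about 1.5 N.
- cover_grip (a point): Centre of the top of the cover's black grip bar, 73.5 mm above the table. The bar stands in the middle of the cover, 70 mm long along the case's x, 12 mm thick along the case's y (the way it slides), and stands 26 mm above the cover's face.
- tweezers: Steel sprung tweezers, loose, 150 mm long, 53 g, lying flat; arms 14 mm high, 3 mm thick. x points to the tips, roughly along the case's x; y across (the squeeze); z up. Origin: on the centre line, underside level, 65 mm behind the tips. The bridge carries the +y arm rigidly. An index bar on that arm crosses over the -y arm at x = 45 mm: its black line meets that arm's outer edge at the 8 mm gap.
- grip (a point): Where to squeeze: midway between the ribbed finger pads (34 mm long, 14 mm high) outside the arms, 10 mm ahead of the tweezers' origin, near their centre of mass, at mid height (29 mm above the table in the case). Width over the pads 31 mm at rest, about 21.5 mm at the 8 mm gap; 1 mm of squeeze closes the tips by about 1.65 mm. It takes about 3 N to begin, 7 N at the 8 mm gap.
- tweezer_arm (a joint): Sprung hinge of the -y arm at the bridge, rad: 0 = at rest (tips 24 mm apart), 0.114 = tips 8 mm apart, 0.165 = stop, tips nearly shut. Springs open when let go.
- tip_fixed (a point): Inner face of the tip of the +y arm. The tip gap is the distance between the two tip points.
- tip_moving (a point): Inner face of the tip of the sprung -y arm.
- timer: Bystander: small flat timer 62 x 67 x 20 mm, to the right of the case; origin: centre of its underside.
- dropper: Bystander: slim dropper bottle, 27 mm wide, 84 mm high, to the left of the case; origin: centre of its underside.
- pad_box: Bystander: small carton 60 x 96 x 28 mm, to the left of the case; origin: centre of its underside.

How it is judged:
By the outcome, as a careful person would: the job done as asked, in the order asked, and still so for the second after the job is handed in, while the arm keeps its last pose, push and grip.
It also fails if it takes over 53 s, if anything falls off the work surface, if the arm or the gripper's body presses on something with over 40 N, if the wrist force passes 120 N, or if a joint passes its speed limit or range.

## Working session

There is one attempt and no reset: what is moved stays moved. The work goes in short steps, Python scripts to look and compute and a tool call to move; the robot and the scene stay as the last step left them, time stands still between calls to the robot, and variables do not carry over. Pictures are saved under pics/ and viewed, about 8 in all and at most 12, crops included, and the job is handed in when it is done.

Besides the shell and the picture viewer there is one more tool, called after "Call:" as name(argument=value, ...) on one line, values as JSON. jog_arm: Moves the arm, as the interface text tells. Its arguments: {"type":"object","properties":{"series":{"type":"array","items":{"type":"array"}}},"required":["series"]}

```bash
mkdir -p pics; ls; cat > h.py <<'E'
from station import *
import numpy as np, cv2
def snap(c,f):
    im=capture(c); cv2.imwrite('pics/'+f,im[:,:,::-1]); return im
def cam(c):
    i=camera_info(c); R=cv2.Rodrigues(np.array(i['rvec'],float))[0]; t=np.array(i['tvec'],float).ravel()
    K=np.array([[i['fx'],0,i['cx']],[0,i['fy'],i['cy']],[0,0,1]]); return K,R,t
def ray(c,uv,z,C=None):
    K,R,t=C or cam(c); d=R.T@np.linalg.inv(K)@np.array([uv[0],uv[1],1.]); o=-R.T@t
    return o+d*(z-o[2])/d[2]
def proj(c,p,C=None):
    K,R,t=C or cam(c); q=K@(R@np.array(p)+t); return q[:2]/q[2]
E
python3 - <<'E'
from h import *
s=sense(); print(s['time_s'],np.round(s['ee_rot'],3),s['tcp_pos'],s['wrist_force'],s['gripper_width'])
a=snap('top','t0.png'); b=snap('side','s0.png')
cv2.imwrite('pics/both.png',cv2.resize(np.hstack([a,b]),None,fx=.78,fy=.78)[:,:,::-1])
for c in('top','side'): 
  K,R,t=cam(c); print(c,-R.T@t,K[0,0],R[2])
E
```

```text
pics
0.0 [[-0.273 -0.001 -0.962]
 [ 0.962  0.002 -0.273]
 [ 0.002 -1.     0.   ]] [ 0.17064302 -0.60062605  0.22146106] [-0.07578148  0.61184394 -0.19169067] 1.0026919594858212
top [0.40782772 0.05001708 1.43453461] 420.8031510912557 [ 0.06524939  0.01685603 -0.99772661]
side [0.2936851  1.0060245  0.48434447] 357.7845281952604 [ 0.1908312  -0.8984156  -0.39551594]
```

View pics/t0.png

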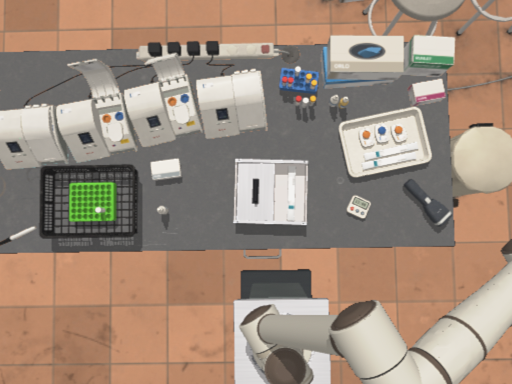

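View pics/s0.png

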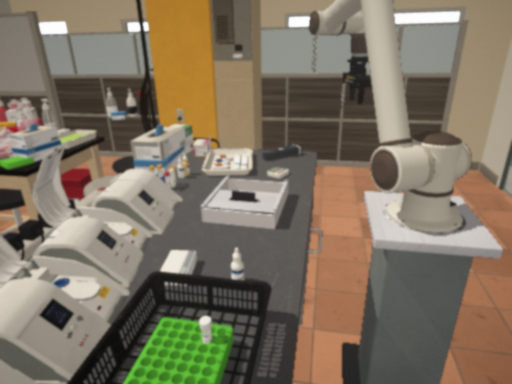

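The top view shows the cover over the left (+y) bay with its black bar near (255,191), and the pouch bay open at (291,195). The side view confirms this.

```bash
cat > m.py <<'E'
from h import *
im=cv2.imread('pics/t0.png'); C=cam('top')
sub=im[150:235,225:320]; g=sub.max(2)
def pts(mask,z):
    c=max(cv2.findContours(mask.astype('uint8'),0,2)[0],key=cv2.contourArea)
    r=cv2.minAreaRect(c); b=cv2.boxPoints(r)+[225,150]; w=np.array([ray('top',p,z,C) for p in b])
    print('px',b.mean(0),r[1],'centre',w.mean(0).round(4)); print(w.round(4).tolist())
    for k in(0,1): e=w[k+1]-w[k]; print(np.linalg.norm(e).round(4),np.degrees(np.arctan2(e[1],e[0])).round(2))
inner=np.zeros(g.shape,bool); inner[18:70,20:45]=1
pts((g<70)&inner,.0735)
pts((g>110),.05)
E
python3 m.py
```

```text
px [255. 191.] (24.0, 4.0) centre [0.5112 0.0793 0.0735]
[[0.5503, 0.0851, 0.0735], [0.5501, 0.0721, 0.0735], [0.472, 0.0734, 0.0735], [0.4723, 0.0864, 0.0735]]
0.013 -91.08
0.0781 179.03
px [270.3214016  189.25145751] (75.37206268310547, 69.00603485107422) centre [0.5184 0.0293 0.05  ]
[[0.4089, 0.1573, 0.05], [0.6375, 0.1497, 0.05], [0.6274, -0.1, 0.05], [0.3997, -0.0897, 0.05]]
0.2288 -1.92
0.2499 -92.32
```

Call:
jog_arm(series=[[[0, 0, 0], [0, 8.65, 0], 0.087], [[0, 0, 0], [0, 8.65, 0], 0.087], [[0.053, 0, -0.025], [0, 0, 0], 0.087], [[0.053, 0, -0.025], [0, 0, 0], 0.087], [[0.053, 0, -0.025], [0, 0, 0], 0.087], [[0.053, 0, -0.025], [0, 0, 0], 0.087], [[0.053, 0, -0.025], [0, 0, 0], 0.087], [[0.053, 0, -0.025], [0, 0, 0], 0.087], [[0.053, 0, -0.025], [0, 0, 0], 0.087], [[0.053, 0, -0.025], [0, 0, 0], 0.087]])

```text
time_s: 1.35
tcp_pos: [0.3817, -0.1805, 0.2225]
ee_rot: [[0.025, 0.0, -1.0], [1.0, 0.0, 0.025], [0.0, -1.0, -0.0]]
wrist_force: [1.1, -0.8, -0.1]
gripper_width: 0.998
```

Call:
jog_arm(series=[[[0.053, 0, -0.025], [0, 0, 0], 0.087], [[0.053, 0, -0.025], [0, 0, 0], 0.087], [[0.053, 0, -0.025], [0, 0, 0], 0.06], [[0.053, 0, -0.025], [0, 0, 0], 0.05], [[0, 0, 0], [0, 0, 0], 0.05], [[0, 0, 0], [0, 0, 0], 0.05]])

```text
time_s: 2.1
tcp_pos: [0.4861, 0.027, 0.2219]
ee_rot: [[0.025, -0.002, -1.0], [1.0, -0.0, 0.025], [-0.0, -1.0, 0.002]]
wrist_force: [-0.7, 0.6, -0.8]
gripper_width: 0.633
```

```bash
python3 - <<'E'
from h import *
s=sense(); print(s['time_s'],np.round(s['ee_rot'],3),s['tcp_pos'],s['wrist_force'],s['gripper_width'])
np.savez('w1.npz',*cam('wrist')); snap('wrist','w1.png'); print(cam('wrist'))
print(proj('wrist',[.511,.079,.0735]))
E
```

```text
2.1 [[ 0.025 -0.002 -1.   ]
 [ 1.    -0.     0.025]
 [-0.    -1.     0.002]] [0.4860826  0.02699233 0.22194968] [-0.66992132  0.57429184 -0.79733525] 0.6330507486917437
(array([[282.78330229,   0.        , 260.22055683],
       [  0.        , 282.78330229, 190.9240085 ],
       [  0.        ,   0.        ,   1.        ]]), array([[ 2.47030817e-02,  9.99694827e-01,  1.03977343e-04],
       [ 9.65906982e-01, -2.38949749e-02,  2.57784273e-01],
       [ 2.57708089e-01, -6.26763352e-03, -9.66202493e-01]]), array([-0.03852638, -0.50121263,  0.26272487]))
[306.70595352 199.17823467]
```

View pics/w1.png

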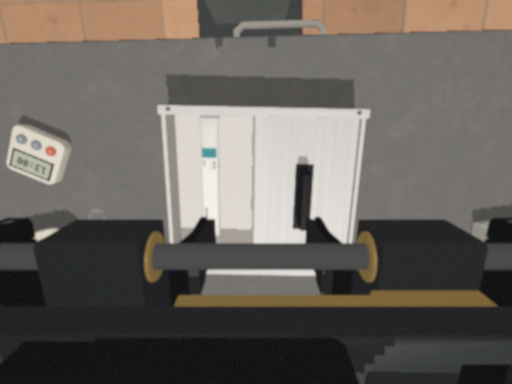

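The wrist view shows the bar spanning about (305,165) to (301,229), the cover's left edge at u≈254, and the case's near rim running from (160,107) to (368,113).

```bash
python3 - <<'E'
from h import *
d=np.load('w1.npz'); C=(d['arr_0'],d['arr_1'],d['arr_2'])
im=cv2.imread('pics/w1.png'); g=im.max(2); m=np.zeros(g.shape,'uint8'); m[150:240,285:318]=(g[150:240,285:318]<60)
m[:,:]*=1
for v in(160,165,175,185,195,205,215,225,230,234):
  u=np.where(m[v])[0]; 
  if len(u): print(v,u.min(),u.max(),ray('w',(u.min(),v),.0735,C).round(4),ray('w',(u.max()+1,v),.0735,C).round(4))
a=ray('w',(160,107),.053,C);b=ray('w',(368,112),.053,C);print('near rim',a.round(4),b.round(4))
for col in(164,364): print(col,ray('w',(col,108),.053,C).round(4))
print('far', ray('w',(174,265),.053,C).round(4),ray('w',(350,265),.053,C).round(4))
cv2.imwrite('pics/w1c.png',cv2.resize(im[90:290,150:380],None,fx=3,fy=3))
E
```

```text
165 298 306 [0.4713 0.0692 0.0735] [0.4715 0.0791 0.0735]
175 297 310 [0.4825 0.0682 0.0735] [0.4829 0.0838 0.0735]
185 297 310 [0.494  0.0683 0.0735] [0.4944 0.084  0.0735]
195 296 309 [0.5057 0.0673 0.0735] [0.506  0.0832 0.0735]
205 296 308 [0.5176 0.0674 0.0735] [0.5179 0.0823 0.0735]
215 295 307 [0.5297 0.0663 0.0735] [0.5301 0.0814 0.0735]
225 296 317 [0.5421 0.0676 0.0735] [0.5427 0.0933 0.0735]
230 307 317 [0.5487 0.0806 0.0735] [0.549  0.0935 0.0735]
234 307 317 [0.5538 0.0807 0.0735] [0.5541 0.0936 0.0735]
near rim [ 0.4056 -0.0832  0.053 ] [0.4165 0.1498 0.053 ]
164 [ 0.4067 -0.0788  0.053 ]
364 [0.4121 0.145  0.053 ]
far [ 0.6022 -0.0876  0.053 ] [0.6076 0.1407 0.053 ]
```

View pics/w1c.png

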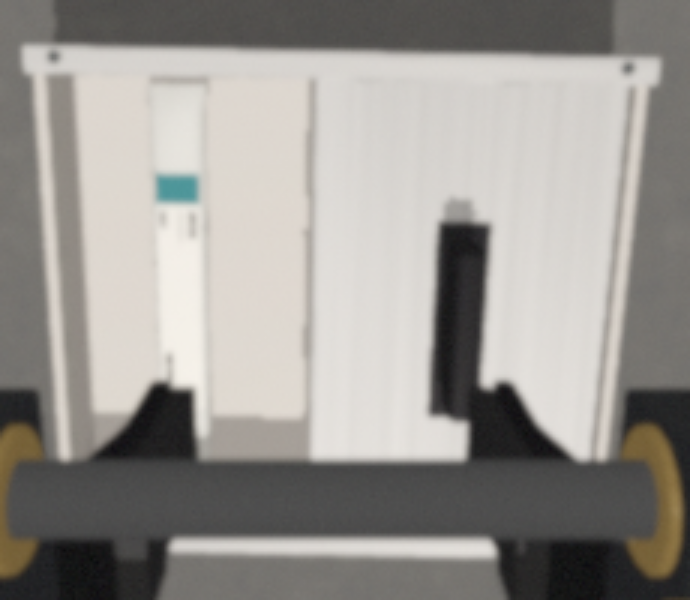

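Call:
jog_arm(series=[[[0.052, 0, -0.024], [0, 0.6, 0], 0.045], [[0, 0.04, 0], [0, 0, 0], 0.045], [[0, 0.04, 0], [0, 0, 0], 0.045], [[0, 0.04, 0], [0, 0, 0], 0.045], [[0, 0.02, 0], [0, 0, 0], 0.045], [[0, 0.02, 0], [0, 0, 0], 0.045], [[0, 0.008, 0], [0, 0, 0], 0.045], [[0, 0, 0], [0, 0, 0], 0.045]])

```text
time_s: 3.15
tcp_pos: [0.5118, 0.0776, 0.0546]
ee_rot: [[0.037, -0.0, -0.999], [0.999, -0.0, 0.037], [-0.0, -1.0, 0.0]]
wrist_force: [0.4, -0.5, 0.2]
gripper_width: 0.514
```

Call:
jog_arm(series=[[[0, 0, 0], [0, 0, 0], 0.025], [[0, 0, 0], [0, 0, 0], 0.016], [[0, 0, 0], [0, 0, 0], 0.008], [[0, 0, 0], [0, 0, 0], 0.008], [[0, 0, 0], [0, 0, 0], 0.008]])

```text
time_s: 3.78
tcp_pos: [0.5121, 0.0785, 0.0547]
ee_rot: [[0.036, 0.0, -0.999], [0.999, 0.0, 0.036], [0.0, -1.0, -0.0]]
wrist_force: [-0.5, -0.7, 1.3]
gripper_width: 0.134
```

Call:
jog_arm(series=[[[-0.01, 0, 0], [0, 0, 0], 0.008], [[-0.015, 0, 0], [0, 0, 0], 0.008], [[-0.015, 0, 0], [0, 0, 0], 0.008], [[-0.015, 0, 0], [0, 0, 0], 0.008], [[-0.015, 0, 0], [0, 0, 0], 0.008], [[-0.012, 0, 0], [0, 0, 0], 0.008], [[-0.008, 0, 0], [0, 0, 0], 0.008], [[-0.005, 0, 0], [0, 0, 0], 0.008], [[0, 0, 0], [0, 0, 0], 0.008]])

```text
time_s: 4.9
tcp_pos: [0.5078, -0.0183, 0.0547]
ee_rot: [[0.037, -0.002, -0.999], [0.999, -0.001, 0.037], [-0.001, -1.0, 0.002]]
wrist_force: [-3.4, -1.2, 5.3]
gripper_width: 0.137
```

Call:
jog_arm(series=[[[-0.003, 0, 0], [0, 0, 0], 0.008], [[-0.003, 0, 0], [0, 0, 0], 0.008], [[-0.003, 0, 0], [0, 0, 0], 0.008], [[0, 0, 0], [0, 0, 0], 0.008]])

```text
time_s: 5.4
tcp_pos: [0.5074, -0.027, 0.0547]
ee_rot: [[0.036, -0.002, -0.999], [0.999, -0.001, 0.036], [-0.001, -1.0, 0.002]]
wrist_force: [-3.6, -0.5, 5.3]
gripper_width: 0.137
```

Call:
jog_arm(series=[[[-0.002, 0, 0], [0, 0, 0], 0.008], [[-0.002, 0, 0], [0, 0, 0], 0.008], [[0, 0, 0], [0, 0, 0], 0.008]])

```text
time_s: 5.78
tcp_pos: [0.5072, -0.0305, 0.0547]
ee_rot: [[0.037, -0.002, -0.999], [0.999, -0.0, 0.037], [-0.0, -1.0, 0.002]]
wrist_force: [-3.6, 1.8, 6.2]
gripper_width: 0.135
```

Call:
jog_arm(series=[[[-0.002, 0, 0], [0, 0, 0], 0.008], [[-0.001, 0, 0], [0, 0, 0], 0.008], [[0, 0, 0], [0, 0, 0], 0.008]])

```text
time_s: 6.15
tcp_pos: [0.5073, -0.0307, 0.0547]
ee_rot: [[0.037, -0.0, -0.999], [0.999, 0.003, 0.037], [0.003, -1.0, 0.001]]
wrist_force: [-5.9, 15.9, 8.4]
gripper_width: 0.135
```

Call:
jog_arm(series=[[[0.0025, 0, 0], [0, 0, 0], 0.008], [[0, 0, 0], [0, 0, 0], 0.045], [[0, 0, 0], [0, 0, 0], 0.045], [[0, 0, 0], [0, 0, 0], 0.045], [[0, -0.03, 0], [0, 0, 0], 0.045], [[0, -0.05, 0], [0, 0, 0], 0.045], [[0, -0.05, 0], [0, 0, 0], 0.045], [[0.058, -0.02, -0.01], [0, 0, 0], 0.045], [[0.058, 0, -0.025], [0, 0, 0], 0.045], [[0, 0, 0], [0, 0, 0], 0.045]])

```text
time_s: 7.4
tcp_pos: [0.5485, 0.0871, 0.2044]
ee_rot: [[0.032, 0.001, -0.999], [0.999, 0.001, 0.032], [0.001, -1.0, -0.001]]
wrist_force: [-0.6, -0.1, -0.1]
gripper_width: 0.516
```

```bash
python3 - <<'E'
from h import *
s=sense(); print(s['time_s'],np.round(s['ee_rot'],3),s['tcp_pos'],s['wrist_force'],s['gripper_width'])
np.savez('w2.npz',*cam('wrist')); im=snap('wrist','w2.png')
cv2.imwrite('pics/w2c.png',cv2.resize(im[60:280,120:390],None,fx=2.7,fy=2.7,interpolation=2)[:,:,::-1])
E
```

```text
7.4 [[ 0.032  0.001 -0.999]
 [ 0.999  0.001  0.032]
 [ 0.001 -1.    -0.001]] [0.54851076 0.08710058 0.20437529] [-0.62825359 -0.14987185 -0.07494319] 0.5157804694487608
```

View pics/w2c.png

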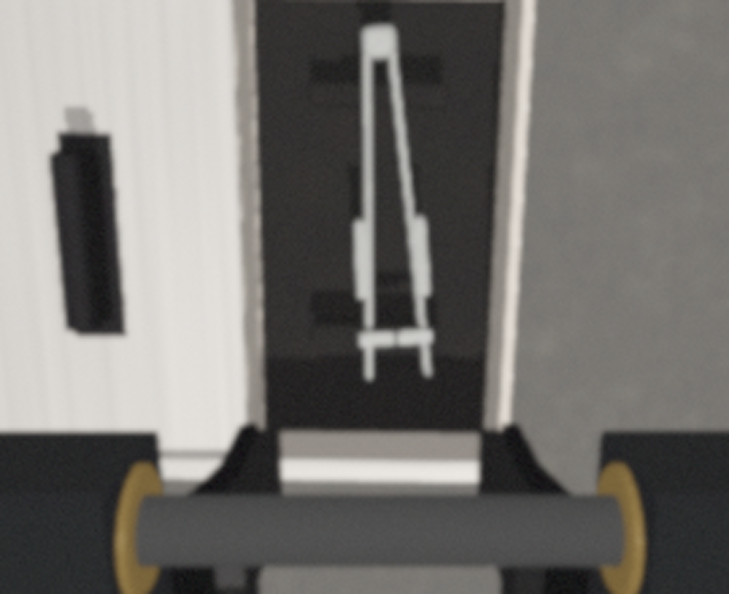

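The cover is off the +y bay. The tweezers have their bridge at crop (379,40), tips at (369,380) and (427,375), and pads centred near v≈258 with outer edges at u≈355 and 430.

```bash
python3 - <<'E'
from h import *
d=np.load('w2.npz'); C=(d['arr_0'],d['arr_1'],d['arr_2'])
im=cv2.imread('pics/w2.png').max(2)
f=lambda u,v,z:ray('w',(u/2.7+120-.3,v/2.7+60-.3),z,C).round(4)
for n,u,v in[('bridge',379,40),('tipL',369,380),('tipR',427,375),('padL0',353,220),('padL1',360,298),('padR0',427,216),('padR1',432,296),('bar',90,233)]:
    print(n,f(u,v,.0735 if n=='bar' else .036))
s=sense(); R=s['ee_rot']; print(R.T@(np.array([0.51,0.09,0])-s['tcp_pos']))
for v in range(140,174,3):
    u=np.where(im[v,235:300]>105)[0]+235
    if len(u): a=ray('w',(u.min(),v),.036,C);b=ray('w',(u.max()+1,v),.036,C);print(v,u.min(),u.max(),a.round(4)[:2],b.round(4)[:2],np.linalg.norm(a-b).round(4))
E
```

```text
bridge [0.4374 0.0906 0.036 ]
tipL [0.58   0.0817 0.036 ]
tipR [0.5784 0.1078 0.036 ]
padL0 [0.5085 0.0773 0.036 ]
padL1 [0.5424 0.0791 0.036 ]
padR0 [0.5078 0.1089 0.036 ]
padR1 [0.5425 0.1106 0.036 ]
bar [ 0.507  -0.0212  0.0735]
[0.0033567  0.20396348 0.0372839 ]
140 254 276 [0.5073 0.0815] [0.5081 0.1079] 0.0264
143 251 278 [0.5106 0.0779] [0.5116 0.1102] 0.0323
146 251 278 [0.5141 0.0778] [0.5151 0.1101] 0.0324
149 251 278 [0.5175 0.0776] [0.5185 0.1101] 0.0324
152 251 278 [0.521  0.0775] [0.522 0.11 ] 0.0325
155 251 278 [0.5245 0.0774] [0.5255 0.11  ] 0.0326
158 251 279 [0.528  0.0772] [0.529  0.1111] 0.0339
161 251 279 [0.5315 0.0771] [0.5326 0.111 ] 0.034
164 251 279 [0.5351 0.0769] [0.5361 0.111 ] 0.0341
167 252 279 [0.5387 0.078 ] [0.5397 0.111 ] 0.033
170 252 277 [0.5422 0.0778] [0.5432 0.1085] 0.0307
173 255 277 [0.546  0.0812] [0.5468 0.1085] 0.0273
```

Call:
jog_arm(series=[[[0, 0, 0], [0, -3.7, 0], 0.048], [[0.008, 0.03, 0.0235], [0, 0, 0], 0.048], [[0, 0.05, 0], [0, 0, 0], 0.048], [[0, 0.05, 0], [0, 0, 0], 0.048], [[0, 0.03, 0], [0, 0, 0], 0.048], [[0, 0.015, 0], [0, 0, 0], 0.048], [[0, 0.015, 0], [0, 0, 0], 0.048], [[0, 0, 0], [0, 0, 0], 0.048], [[0, 0, 0], [0, 0, 0], 0.048]])

```text
time_s: 8.57
tcp_pos: [0.524, 0.0917, 0.0155]
ee_rot: [[-0.029, 0.002, -1.0], [1.0, 0.001, -0.029], [0.001, -1.0, -0.002]]
wrist_force: [0.0, 0.6, -0.9]
gripper_width: 0.551
```

```bash
python3 - <<'E'
from h import *
s=sense(); print(s['tcp_pos'],s['wrist_force'],s['gripper_width'])
np.savez('w3.npz',*cam('wrist')); im=snap('wrist','w3.png')
cv2.imwrite('pics/w3c.png',cv2.resize(im[60:280,120:390],None,fx=2.7,fy=2.7,interpolation=2)[:,:,::-1])
E
```

```text
[0.52400774 0.09167859 0.01547528] [ 0.03232682  0.60298023 -0.93030211] 0.5514838259192355
```

View pics/w3c.png

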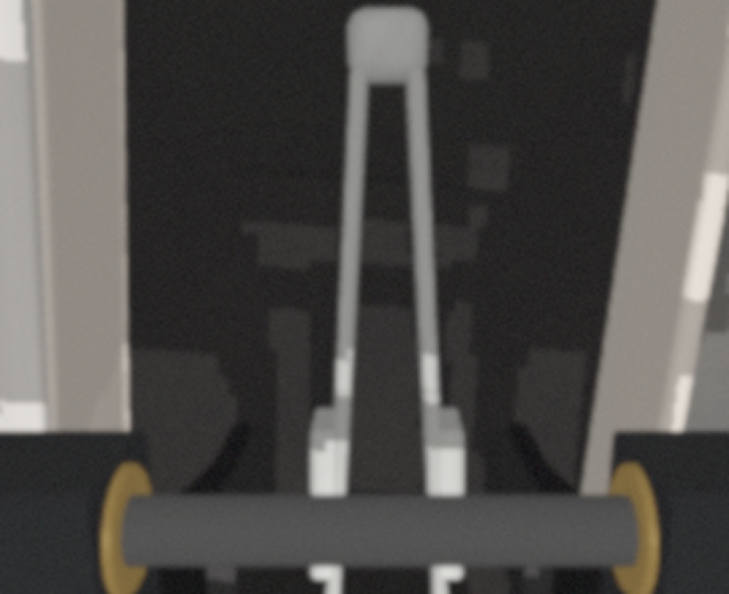

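Call:
jog_arm(series=[[[0.0017, 0.004, 0], [0, 0, 0], 0.048], [[0, 0, 0], [0, 0, 0], 0.04], [[0, 0, 0], [0, 0, 0], 0.034], [[0, 0, 0], [0, 0, 0], 0.03], [[0, 0, 0], [0, 0, 0], 0.027], [[0, 0, 0], [0, 0, 0], 0.025], [[0, 0, 0], [0, 0, 0], 0.025], [[0, 0, 0], [0, 0, 0], 0.025]])

```text
time_s: 9.62
tcp_pos: [0.5233, 0.0932, 0.0106]
ee_rot: [[-0.029, 0.0, -1.0], [1.0, 0.0, -0.029], [0.0, -1.0, -0.0]]
wrist_force: [-0.3, -0.4, 0.3]
gripper_width: 0.293
```

Call:
jog_arm(series=[[[0, -0.005, 0], [0, 0, 0], 0.025], [[0, -0.01, 0], [0, 0, 0], 0.025], [[0, -0.02, 0], [0, 0, 0], 0.025], [[0, -0.03, 0], [0, 0, 0], 0.025], [[0, -0.03, 0], [0, 0, 0], 0.025], [[0, -0.02, 0], [0, 0, 0], 0.025], [[0, -0.01, 0], [0, 0, 0], 0.0235], [[0, 0, 0], [0, 0, 0], 0.0225], [[0, 0, 0], [0, 0, 0], 0.022], [[0, 0, 0], [0, 0, 0], 0.022]])

```text
time_s: 10.88
tcp_pos: [0.5227, 0.0929, 0.1346]
ee_rot: [[-0.029, -0.002, -1.0], [1.0, -0.001, -0.029], [-0.001, -1.0, 0.002]]
wrist_force: [0.3, 0.4, 0.2]
gripper_width: 0.258
```

```bash
python3 - <<'E'
from h import *
s=sense(); print(s['tcp_pos'],s['wrist_force'],s['gripper_width']*87)
for c in('wrist','side','top'): np.savez(c+'4.npz',*cam(c)); 
w=snap('wrist','w4.png');a=snap('side','s4.png');t=snap('top','t4.png')
g=np.array(s['tcp_pos'])+[0.055,0,.019]; p=proj('side',g);q=proj('top',g); print(p,q,proj('wrist',g))
cr=lambda im,p,h,k:cv2.resize(im[max(0,int(p[1])-h):int(p[1])+h,max(0,int(p[0])-h):int(p[0])+h],(k,k),interpolation=2)
o=np.zeros((590,790,3),'uint8'); o[:295,:393]=cv2.resize(w,(393,295)); o[:395,395:]=cr(a,p,40,395); o[295:,:295]=cr(t,q,35,295)
cv2.imwrite('pics/m4.png',o[:,:,::-1])
E
```

```text
[0.52268544 0.09290489 0.13460147] [0.26272827 0.35540152 0.21844984] 22.46995900331182
[219.15123839 165.73119495] [249.59461907 167.45774766] [257.34136438 328.70688372]
```

View pics/m4.png

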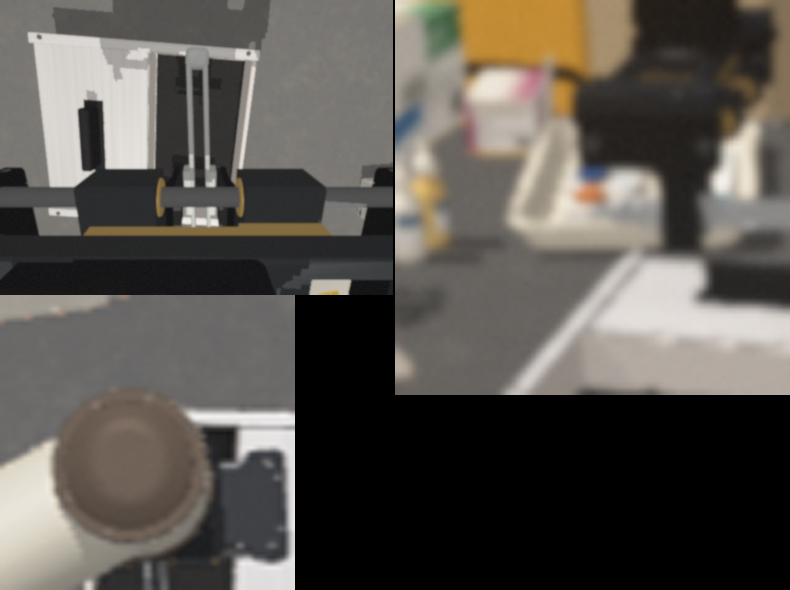

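The tweezers are held level. The arms are visible behind the rod in the wrist view, with something white just below it. I'll squeeze to a reading of 21.5 mm and look closely.

Call:
jog_arm(series=[[[0, 0, 0], [0, 0, 0], 0.0215], [[0, 0, 0], [0, 0, 0], 0.0212], [[0, 0, 0], [0, 0, 0], 0.021], [[0, 0, 0], [0, 0, 0], 0.021], [[0, 0, 0], [0, 0, 0], 0.021]])

```text
time_s: 11.65
tcp_pos: [0.5232, 0.0931, 0.1356]
ee_rot: [[-0.029, 0.0, -1.0], [1.0, 0.0, -0.029], [0.0, -1.0, -0.0]]
wrist_force: [0.7, 0.4, -0.3]
gripper_width: 0.243
```

```bash
python3 - <<'E'
from h import *
s=sense(); print(s['tcp_pos'],s['wrist_force'],s['gripper_width']*87)
np.savez('w5.npz',*cam('wrist')); w=snap('wrist','w5.png')
cv2.imwrite('pics/w5c.png',cv2.resize(w[50:315,200:320],None,fx=2.2*2,fy=2.2,interpolation=2)[:,:,::-1])
E
```

```text
[0.52321296 0.09312638 0.13559201] [ 0.65916681  0.39285914 -0.27467288] 21.13381016484285
```

View pics/w5c.png

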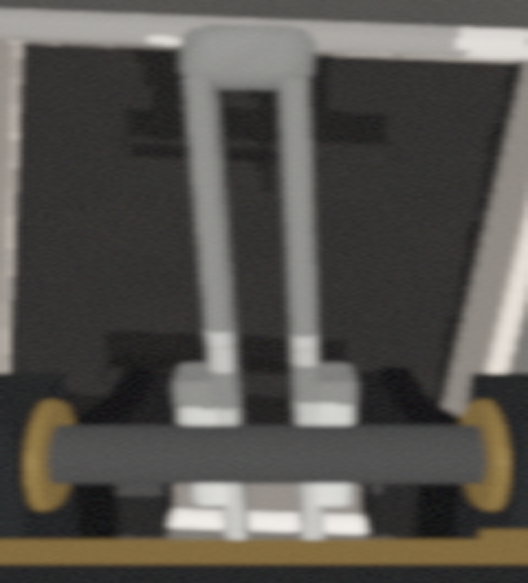

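```bash
python3 - <<'E'
from h import *
im=cv2.imread('pics/w5.png')
c=im[262:300,230:292]; c=cv2.convertScaleAbs(c,alpha=1.0)
cv2.imwrite('pics/w5d.png',cv2.resize(c,None,fx=12,fy=12,interpolation=0))
for v in range(276,296,2): print(v,im[v,234:288].max(1).tolist())
for k in range(6):
    capture('wrist'); print(round(sense()['gripper_width']*87,2),end=' ')
E
```

```text
276 [52, 48, 45, 44, 65, 107, 140, 151, 156, 168, 190, 203, 212, 216, 218, 220, 219, 215, 206, 199, 185, 163, 149, 148, 150, 151, 151, 152, 151, 151, 151, 151, 150, 154, 168, 186, 200, 209, 215, 219, 219, 219, 217, 214, 203, 183, 158, 126, 83, 46, 42, 42, 45, 43]
278 [43, 41, 41, 41, 64, 108, 138, 151, 153, 163, 179, 196, 206, 211, 213, 214, 214, 211, 205, 200, 187, 166, 149, 149, 150, 152, 153, 151, 151, 152, 151, 152, 150, 153, 167, 186, 200, 207, 213, 216, 215, 215, 213, 209, 198, 180, 155, 127, 83, 47, 40, 40, 43, 43]
280 [44, 43, 41, 45, 80, 126, 159, 168, 168, 168, 168, 173, 177, 178, 178, 177, 180, 191, 199, 199, 189, 170, 153, 150, 153, 151, 153, 151, 151, 151, 151, 151, 152, 153, 164, 185, 197, 199, 194, 186, 182, 181, 181, 177, 168, 159, 148, 125, 85, 48, 40, 42, 45, 45]
282 [44, 41, 43, 62, 119, 177, 210, 219, 219, 217, 214, 214, 212, 211, 210, 204, 196, 193, 197, 200, 193, 180, 180, 189, 193, 190, 187, 185, 184, 181, 180, 180, 177, 171, 172, 187, 197, 196, 187, 175, 166, 163, 161, 160, 159, 156, 152, 135, 99, 58, 39, 42, 43, 42]
284 [43, 43, 50, 87, 153, 202, 226, 235, 23
[... 895 characters left out ...]
226, 229, 230, 231, 231, 227, 215, 198, 194, 198, 199, 200, 211, 227, 235, 237, 238, 238, 239, 238, 234, 214, 166, 95, 51, 44, 44]
292 [47, 49, 53, 75, 101, 122, 127, 130, 128, 130, 131, 132, 131, 132, 135, 139, 153, 174, 192, 199, 196, 179, 154, 146, 148, 150, 153, 156, 159, 163, 165, 166, 163, 160, 168, 186, 196, 199, 194, 187, 188, 193, 198, 201, 203, 206, 206, 202, 186, 143, 90, 59, 53, 53]
294 [85, 87, 91, 99, 114, 123, 126, 128, 129, 128, 130, 130, 127, 128, 127, 127, 138, 157, 177, 187, 186, 170, 144, 131, 125, 128, 128, 126, 126, 127, 126, 126, 127, 135, 153, 174, 184, 185, 178, 160, 139, 130, 129, 131, 130, 133, 133, 132, 128, 113, 99, 96, 93, 95]
21.11 21.04 21.04 21.22 21.16 21.57
```

View pics/w5d.png

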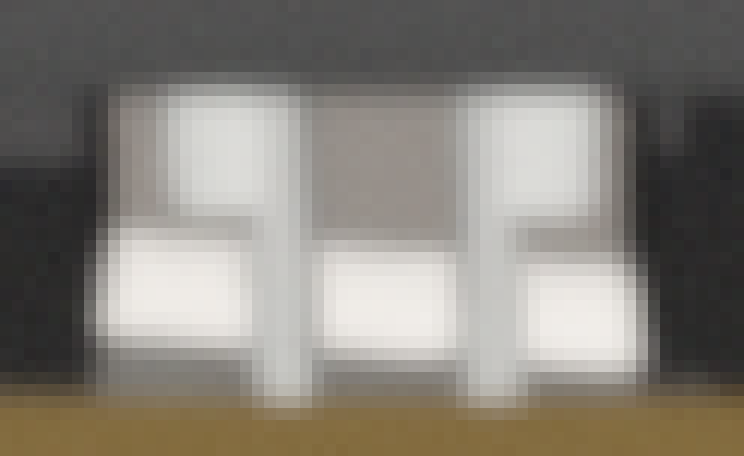

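The white stripe is the case's far wall; the index bar is hidden under the palm. I'll measure the hinge angle from line fits to the arms instead, at rest (w3) and now (w5).

```bash
cat > ang.py <<'E'
from h import *
import sys
def ang(f,npz,z,v0,v1,u0,u1,thr=88):
    d=np.load(npz); C=(d['arr_0'],d['arr_1'],d['arr_2']); g=cv2.imread('pics/'+f).max(2).astype(float)
    L=[[],[]]
    for v in range(v0,v1):
        r=g[v,u0:u1]; m=(r>thr).astype(int); e=np.diff(np.r_[0,m,0]); a=np.where(e==1)[0]; b=np.where(e==-1)[0]
        k=[(i,j) for i,j in zip(a,b) if 3<=j-i<=12]
        if len(k)!=2: continue
        for q,(i,j) in enumerate(k):
            x0=i-(r[i]-thr)/(r[i]-r[i-1]); x1=j-1+(r[j-1]-thr)/(r[j-1]-r[j])
            L[q].append(ray('w',(u0+(x0+x1)/2,v),z,C)[:2])
    A=[np.array(l) for l in L]; P=[np.polyfit(a[:,0],a[:,1],1) for a in A]
    res=[np.std(np.polyval(p,a[:,0])-a[:,1]) for p,a in zip(P,A)]
    print(f,len(A[0]),'x',A[0][0,0].round(4),A[0][-1,0].round(4),'slopes',[p[0].round(4) for p in P],'diff',(P[1][0]-P[0][0]).round(4),'res mm',np.round(res,5)*1e3)
    return P
for f,n,z in(('w3.png','w3.npz',.036),('w4.png','wrist4.npz',.1606),('w5.png','w5.npz',.1616)):
    for v in((92,180),(100,190)):
        P=ang(f,n,z,*v,238,282)
        for xt in(.5240+.055,): print('  centre sep at tip x',(P[1]-P[0])@[xt,1])
E
python3 ang.py
```

```text
Traceback (most recent call last):
  File "ang.py", line 19, in <module>
    P=ang(f,n,z,*v,238,282)
  File "ang.py", line 11, in ang
    x0=i-(r[i]-thr)/(r[i]-r[i-1]); x1=j-1+(r[j-1]-thr)/(r[j-1]-r[j])
                                                               ~^^^
IndexError: index 44 is out of bounds for axis 0 with size 44
```

```bash
sed -i 's/238,282/232,300/' ang.py; python3 ang.py
```

```text
w3.png 88 x 0.4448 0.4867 slopes [np.float64(-0.0295), np.float64(0.0916)] diff 0.1211 res mm [0.02 0.02]
  centre sep at tip x 0.026292788172987983
w3.png 90 x 0.4484 0.4919 slopes [np.float64(-0.0286), np.float64(0.0912)] diff 0.1199 res mm [0.03 0.02]
  centre sep at tip x 0.026157524890518292
w4.png 88 x 0.4441 0.4842 slopes [np.float64(0.0483), np.float64(0.0597)] diff 0.0115 res mm [0.02 0.02]
  centre sep at tip x 0.01120402180941049
w4.png 90 x 0.4475 0.4893 slopes [np.float64(0.0481), np.float64(0.0596)] diff 0.0116 res mm [0.02 0.02]
  centre sep at tip x 0.011213668360113708
w5.png 88 x 0.4446 0.4847 slopes [np.float64(0.0592), np.float64(0.0578)] diff -0.0013 res mm [0.03 0.02]
  centre sep at tip x 0.009420345823985753
w5.png 90 x 0.448 0.4897 slopes [np.float64(0.0598), np.float64(0.0572)] diff -0.0026 res mm [0.03 0.02]
  centre sep at tip x 0.009275423054109388
```

Call:
jog_arm(series=[[[0, 0, 0], [0, 0, 0], 0.0215], [[0, 0, 0], [0, 0, 0], 0.0215], [[0, 0, 0], [0, 0, 0], 0.0215], [[0, 0, 0], [0, 0, 0], 0.0215]])

```text
time_s: 12.5
tcp_pos: [0.5232, 0.0931, 0.1355]
ee_rot: [[-0.029, -0.0, -1.0], [1.0, 0.0, -0.029], [0.0, -1.0, 0.0]]
wrist_force: [-0.4, 1.9, -1.1]
gripper_width: 0.25
```

```bash
cat >> ang.py <<'E'
print('---'); s=sense(); np.savez('w6.npz',*cam('wrist')); w=snap('wrist','w6.png'); snap('side','s6.png')
for v in((92,180),(100,190)): P=ang('w6.png','w6.npz',s['tcp_pos'][2]+.026,*v,232,300); print((P[1]-P[0])@[.579,1])
for k in range(8): capture('wrist'); print(round(sense()['gripper_width']*87,2),end=' ')
print(s['tcp_pos'],s['wrist_force'])
E
python3 ang.py | sed -n '/---/,$p'
```

```text
---
w6.png 88 x 0.4445 0.4847 slopes [np.float64(0.0543), np.float64(0.0578)] diff 0.0035 res mm [0.03 0.02]
0.010124205054443135
w6.png 90 x 0.448 0.4897 slopes [np.float64(0.0546), np.float64(0.0579)] diff 0.0033 res mm [0.03 0.02]
0.010103114339307544
21.75 21.73 21.83 21.81 21.83 21.62 21.77 21.55 [0.52320335 0.09313503 0.13552884] [-0.35746592  1.93380076 -1.10471727]
```

```bash
python3 - <<'E'
import cv2,numpy as np
a=cv2.imread('pics/s6.png')[120:280,150:310]; cv2.imwrite('pics/s6c.png',cv2.resize(a,(600,600),interpolation=2))
E
```

```text
(no output)
```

View pics/s6c.png

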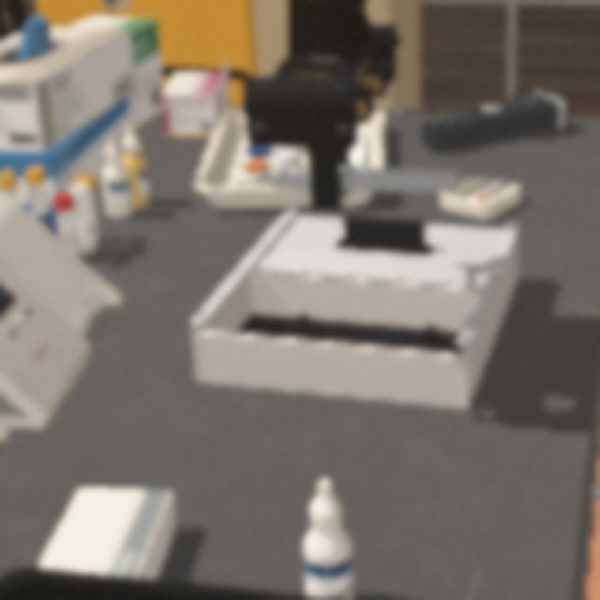

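The side view shows the tweezers level (crop (260,175) to (460,180)). The cover is open over the far bay, and the timer, bottle and carton look untouched.

```bash
python3 -c "
from station import *
print(sense()['time_s']);print(finish_job())"
```

```text
13.0
the job is handed in; nothing more can be done
None
```

I slid the cover open to its stop, where the force rose to about 16 N with no more travel, and left it open. I then lifted the tweezers to about 15 cm, squeezed them to about the 8 mm gap, and handed the job in at 13.0 s while still holding them.

**Tip gap:** I could not see the index bar's black line, because the gripper hid it, so the gap rests on three indirect measures:

| Measure | Tip gap |
|---|---|
| Hinge angle from the arm lines (0.117 rad) | about 7.6 mm |
| Arm spacing extended to the tips, corrected against the rest picture | about 7.9 mm |
| Finger opening (mean reading about 21.7 mm) | about 8.4 mm |

They differ by up to 0.8 mm and centre on 8 mm. On the way I squeezed a little past the mark, to about 6.8 mm by the hinge angle, then eased back. The tips were never shut.

**Final side view:** the tweezers were level, and the cover was still open. The timer, dropper bottle and carton showed no sign of having moved; I judged that by eye and did not measure it.

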